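# Cure the glued puzzle box: load, shut the door, hold the selector on cure

### The job

The crack in the small tan puzzle box is glued and ready to cure: pull the curing cabinet's front door all the way down, set the box gently in the tray so that it lies flat with its crack up, let go of it, and push the door back up until it is fully shut. Only with the door shut, turn the dial on the green switch panel clockwise past its first two clicks, right on to the third position against its spring, and finish while still holding it there with the gripper, because it springs back when let go. Leave the spring clamp, the tweezers and the key where they lie.

Things in the scene. Friction and masses are not known exactly. Their poses are not given: they have to be found in the camera images.
- cabinet: White steel light-curing cabinet fixed to the counter, 225 mm deep (x), 200 wide (y), 142 high. Origin on the counter under the middle of its tray; x from its door side to the back, z up. Tray bay in front, x -54 to 52 mm; behind it a closed lamp housing, x 52 to 163 mm, top 142 mm over the counter. Side walls 8 mm thick, sloping from 60 mm high in front to 139 mm at the housing.
- tray (a point): Middle of the flat tray floor, 32 mm over the counter, axes as the cabinet's. The bay is 106 mm (x) by 184 mm (y) inside and open from above when the door is down; front wall 8 mm thick, top 60 mm over the counter.
- door (a joint): Angle (rad) of the slanting door, amber glass in a dark steel frame, 200 mm wide, 135 long, 8 thick, hinged along its lower edge on the front wall. 0 = shut, leaning back 55 degrees from upright; 0.96 upright; 1.745 fully down on its stop, 45 degrees forward of upright. It turns about the cabinet's -y axis.
- door_hinge (a point): Middle of the door's hinge line, 58 mm in front of the cabinet's origin, 65 mm over the counter, axes as the cabinet's. The hinge is damped: past 1.0 rad the door sinks down to its stop by its own weight, short of 0.8 it sinks shut, in one or two seconds, and stays there; between, it balances. Some 3 N at the handle move it slowly.
- door_handle (a point): Middle of the door's handle: round steel bar 10 mm thick, along the cabinet's y, 100 mm free between its two end posts, 168 mm from the hinge line, 32 mm beyond the door's upper edge, free on both sides. Door shut: 183 mm over the counter, 41 mm above the lamp housing's front edge. Door down: 174 mm over the counter, 134 mm in front of the hinge. It moves with the door.
- puzzle_box: Loose small Hakone puzzle box, faded tan wood with inlaid bands, 62 mm (x) by 46 (y) by 36 high, 85 g within 30 percent, a dark zigzag crack along its top face. Origin in the middle of its underside, z up; it starts flat on the counter, crack up.
- switch_panel: Green enamelled switch panel fixed to the counter, 100 by 100 mm, top face 50 mm over the counter; origin in the middle of its underside, z up. It stands on one side of the cabinet, the puzzle box on the other.
- dial: Black dial turning in the middle of the panel's top: round skirt 60 mm across, 6 mm high, with a handle bar standing across it. Origin on its axis, 51.5 mm over the counter, z up.
- dial_angle (a joint): Angle (rad) of the black dial on top of the panel, about the vertical, growing clockwise from above. 0 off (start); clicks at 0.42 (one dot) and 0.84 (two dots), where it stays if let go; third position (three dots) 1.12, its end stop, from where a spring drives it back to 0.84. Cures from 1.03 on. Up to about 0.3 N m to turn, most near 1.0; about 0.15 N m hold it at 1.12.
- dial_grip (a point): On the dial's axis, 80 mm over the counter: height to grip its handle bar, 54 mm long, 13 thick, free sides 58 to 88 mm over the counter, above a skirt 60 mm across. The bar's long axis, towards its white-marked end, points (0.56 minus dial_angle) rad from the switch panel's x axis, anticlockwise from above. The point turns with the dial: the bar lies 0.56 rad anticlockwise of its x.
- clamp: Loose steel spring clamp lying flat, 115 mm long, 20 mm high, origin under its pivot. Bystander.
- tweezers: Loose brass tweezers lying flat, 205 mm long along their x, 6 mm high, origin under their middle. Bystander.
- key: Loose dark lacquered key lying flat, 72 mm long along its x, 6 mm high, origin under its middle. Bystander.

How it is judged:
On the way, in this order (a step that is already met when the one before it is completed fails the run):
1. the door is pulled all the way down (value of joint door above 1.6 rad), for 0.1 s.
2. the puzzle box lies flat in the tray, crack up, let go (x of puzzle_box in the frame of tray between -0.04 and 0.04 m and y of puzzle_box in the frame of tray between -0.075 and 0.075 m and z of puzzle_box in the frame of tray between -0.006 and 0.008 m and angle between puzzle_box's own z axis and vertical below 0.12 rad and contact force between the fingers and puzzle_box below 0.05 N and linear speed of puzzle_box below 0.03 m/s), for 0.2 s.
3. the door is pushed back up and fully shut (value of joint door below 0.05 rad), for 0.2 s.
At the end, for the whole second after the job is handed in: Dial at 1.03 rad or more (third position is 1.12), gripper pressing on it with over 1 N; door shut within 0.06 rad; puzzle box flat on the tray floor (tilt under 0.12 rad, crack up), its middle within 40 mm (depth) and 75 mm (width) of the tray's middle (value of joint dial_angle above 1.03 rad and contact force between the fingers and dial above 1 N and value of joint door below 0.06 rad and x of puzzle_box in the frame of tray between -0.04 and 0.04 m and y of puzzle_box in the frame of tray between -0.075 and 0.075 m and z of puzzle_box in the frame of tray between -0.006 and 0.008 m and angle between puzzle_box's own z axis and vertical below 0.12 rad); the arm keeps its last pose, push and grip.
It fails at once if the dial is turned on (beyond 0.25 rad) while the door is open more than 0.1 rad (value of joint dial_angle above 0.25 rad and value of joint door above 0.1 rad).
It fails at once if the puzzle box is dropped (moving faster than 0.6 m/s out of the fingers) or tipped over ((contact force between the fingers and puzzle_box below 0.01 N and linear speed of puzzle_box above 0.6 m/s) or angle between puzzle_box's own z axis and vertical above 0.9 rad).
It fails at once if the clamp, tweezers or key is moved more than 30 mm (distance of any of clamp, tweezers, key from where it was at the start of the episode above 0.03 m).
It also fails if it takes over 72 s, if anything falls off the work surface, if the arm or the gripper's body presses on something with over 40 N, if the wrist force passes 120 N, or if a joint passes its speed limit or range.

### The arm

A 6-joint arm with a two-finger parallel gripper is mounted at the origin on the work surface. World frame = base frame: x ahead of the robot, y to its left, z up, the work surface at z = 0. Lengths are in m, angles in rad, forces in N, time in s.
With the tool pointing down it reaches from about 0.275 to 0.75 m from the base axis. Payload 10.2 kg.
Tool frame: the origin (TCP) lies at the very end of the fingers, on their centre line; the grasp point (between the pads) lies 19 mm behind it; z points along the fingers, y is the line along which they close (so a half turn about z gives the same grasp; the last joint's range is limited). The gripper opens to 85 mm and grips with 20 to 120 N. Pads are 22 mm wide; open, the fingers measure 114 mm over their backs; the gripper's body (76 mm by 85 mm) begins 54 mm behind the grasp point. The pads swing forward as they close: fully open they stand 13 mm farther back than shut.
Start: joints at [-1.483, 0.313, 1.498, -0, 1.331, -0.223], TCP at [0.161, -0.5, 0.231] pointing down, gripper open.
Joint ranges: [-2.94, 2.94], [-0.97, 2.17], [0.19, 2.56], [-1.23, 4.37], [0.02, 3.11], [-2.88, 2.88]. Speed limits (rad/s): [2.39, 2.39, 3.01, 3.14, 3.14, 3.14].

### API

Orientations are given as a unit quaternion [w, x, y, z].
In Python, from plant import r gives the robot as it stands.
- The arm moves only by the tool arm_command, never from a script. Its argument "motion" is a list that holds one entry, the list of rows, each a list of 7 numbers: the turn, a rotation vector about the tool's x, y, z each as a share of 30 degrees, from -1 to 1, then the shift along the tool's x, y, z each as a share of 0.2 m, from -1 to 1, then the closure in counts, from 0 (fully open) to 255 (shut). In form: [[[ax, ay, az, tx, ty, tz, hand], ...]]. A call has 1 to 5 rows; each row is the pose to reach, as a shift and turn from the pose commanded when the call began, along the tool's axes at that moment; what a row does not reach only later rows make up. A row lasts 1/10 s, in which the tool goes at most 50 mm and 8.59 degrees, less where a joint would pass 70% of its speed; a pose out of reach is approached as far as the arm can. A call with a number of a shift or a turn outside -1 to 1 is refused whole. A call with a gripper value outside its range is refused whole. The fingers move at their own pace and stop on an object; "squeeze" is the grip in N (left out, the last holds). Time passes only in rows, so rows that repeat a pose let the fingers close. It gives the time, the measured TCP pose, the force, the opening and the grip force at its end, in the units of the state.
- r.sense(): the state, without advancing time (a new reading comes with each control period).
- r.grab_frame(name): name is "side" or "top"; returns a dict with "image" (400x640x3 uint8, red, green, blue), "fovy" (degrees; the focal length in pixels is half the picture's height over the tangent of half this angle, whatever the lens; pixels are square), "cx", "cy" (the principal point, pixels), "k1" (the pictures are not rectified: a ray, as slopes to the right and down, at radius r is drawn at 1 + k1 r^2 times it, then the intrinsics apply), "pose" (4x4, takes a point from camera to world coordinates). Camera axes: x right, y up, looking along -z (the intrinsics and any distortion apply to the point x, -y, -z); pixel columns grow to the right and rows downward; lengths in m; the calibration is good to about 2 mm. A picture is of the moment at which its call begins. There is no depth.
- r.finish_job(): hands the job in; it is judged then, once.
The state is a dict: "time": time; "qpos": joint angles; "joint_vel": joint speeds; "joint_torque": joint torques, N m; "position": TCP position; "eef_rot": TCP orientation; "wrist_force": force on the tool from outside, world axes, zero at the start; "torque": the same for the moment, N m; "finger_gap": finger opening in m; "grasp_force": force on a finger pad.
Only numpy, scipy, OpenCV 4.12 (cv2) and the standard library are available. Lean on these libraries where they do the work, as an engineer would, in place of code of your own. Each camera call takes 0.05 s, during which the arm holds its last target. There are 200 camera calls.

## Working session

There is one attempt and no reset: what is moved stays moved. The work goes in short steps, Python scripts to look and compute and a tool call to move; the robot and the scene stay as the last step left them, time stands still between calls to the robot, and variables do not carry over. Pictures are saved under pics/ and viewed, at most 10 in all, crops included, and the job is handed in when it is done.

Besides the shell and the picture viewer there is one more tool, called after "Request:" as name([rows], argument=value, ...), one row to a line, values as JSON. arm_command: Moves the arm, as the interface text tells. Shift numbers are shares of 0.2 m and turn numbers shares of 30 degrees, none past 1 either way. Its arguments: {"type":"object","properties":{"motion":{"type":"array","items":{"type":"array","items":{"type":"array","items":{"type":"number"}}}},"squeeze":{"type":"number"}},"required":["motion"]}

```bash
mkdir -p pics; ls
cat > h.py <<'E'
import numpy as np, cv2
from plant import r
def snap(n,f):
    g=r.grab_frame(n); cv2.imwrite(f'pics/{f}.png',g['image'][...,::-1]); np.save(f'{f}.npy',{k:g[k] for k in g if k!='image'},allow_pickle=True); return g
def K(g):
    f=200/np.tan(np.radians(g['fovy'])/2); return np.array([[f,0,g['cx']],[0,f,g['cy']],[0,0,1.]]),np.array([g['k1'],0,0,0.])
def load(f): return np.load(f+'.npy',allow_pickle=True).item()
def ray(g,u,v):
    k,d=K(g); x,y=cv2.undistortPoints(np.array([[[u,v]]],float),k,d)[0,0]
    P=np.array(g['pose']); return P[:3,3],P[:3,:3]@[x,-y,-1]
def at(g,u,v,z):
    o,d=ray(g,u,v); return o+d*(z-o[2])/d[2]
def proj(g,p):
    k,d=K(g);P=np.array(g['pose']); c=(np.atleast_2d(p)-P[:3,3])@P[:3,:3]; c=c*[1,-1,-1]
    return cv2.projectPoints(c,np.zeros(3),np.zeros(3),k,d)[0][:,0]
E
python3 - <<'E'
from h import *
for n in('top','side'):
    g=snap(n,n+'0'); print(n,g['fovy'],g['cx'],g['cy'],g['k1'],np.round(g['pose'],3).tolist())
print(r.sense())
E
```

```text
pics
top 55.27201759500386 320.59097863469225 200.55309894118005 -0.0558322652114785 [[0.014, 0.997, -0.072, 0.461], [-1.0, 0.015, 0.015, 0.002], [0.016, 0.072, 0.997, 1.148], [0.0, 0.0, 0.0, 1.0]]
side 56.49524726322579 316.39670086274305 194.04839218639114 -0.002279344497404852 [[-0.896, 0.277, -0.347, 0.259], [-0.444, -0.586, 0.678, 0.53], [-0.015, 0.761, 0.648, 0.673], [0.0, 0.0, 0.0, 1.0]]
{'time': 0.1, 'qpos': array([-1.48342154e+00,  3.13382816e-01,  1.49833023e+00,  1.94043850e-05,
        1.33102444e+00, -2.23397210e-01]), 'joint_vel': array([ 0.00045923, -0.0045559 , -0.00243623,  0.00037362, -0.00133757,
        0.00018112]), 'joint_torque': array([ 3.69972709e-03, -4.12897038e+01, -2.60137957e+01, -7.98929204e-05,
        3.05663190e-03, -1.05768844e-06]), 'position': array([ 0.16051622, -0.49962479,  0.23080968]), 'eef_rot': array([-5.70450437e-04,  9.87952063e-01,  1.54759150e-01,  4.83021055e-05]), 'wrist_force': array([-0.39385704,  0.50616343,  0.54371488]), 'torque': array([ 0.03166535,  0.07426649, -0.04718998]), 'grasp_force': 0.0, 'finger_gap': 0.08521708308863449}
```

View pics/top0.png

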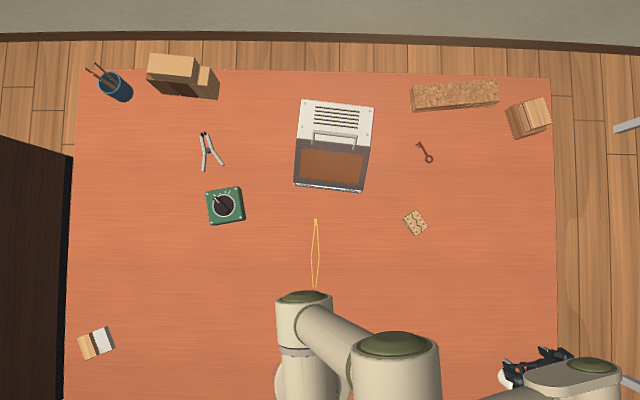

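View pics/side0.png

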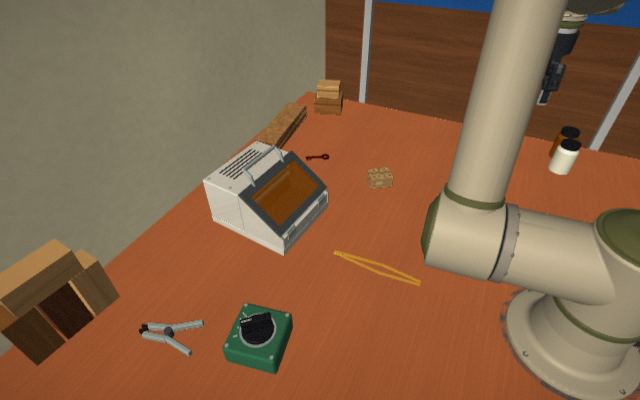

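The top view shows the cabinet at about (333,147), the panel at (225,205), the box at (415,222), the clamp at (210,152), the key at (425,152) and the tweezers at (315,250). I'll enlarge crops of the three I need.

Run:
```python
import cv2,numpy as np
a=cv2.imread('pics/top0.png'); 
c=cv2.resize(a[90:200,280:390],None,fx=5,fy=5,interpolation=3)
p=cv2.resize(a[180:230,200:250],None,fx=5,fy=5,interpolation=3)
b=cv2.resize(a[200:250,390:440],None,fx=5,fy=5,interpolation=3)
o=np.zeros((550,800,3),np.uint8); o[:,:550]=c; o[:250,550:]=p; o[300:,550:]=b
cv2.imwrite('pics/crop1.png',o)
```

```text
(no output)
```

View pics/crop1.png

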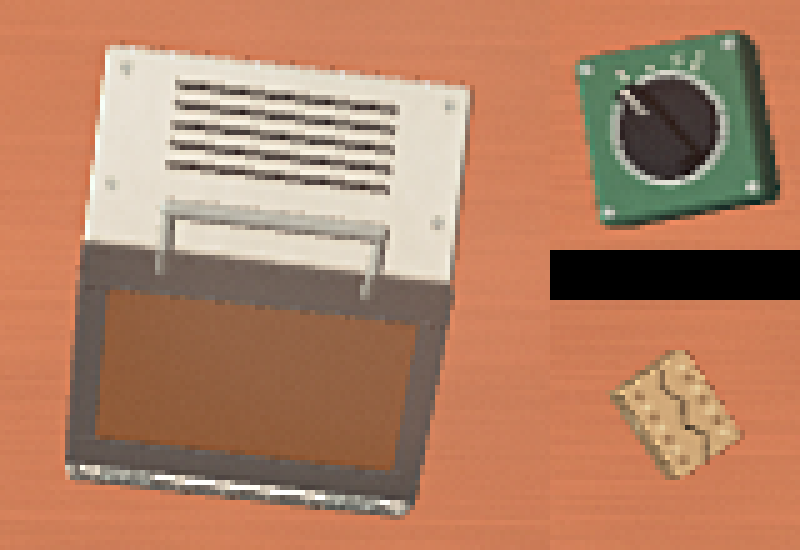

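Run:
```python
from h import *
g=load('top0')
def T(x,y,z,ox,oy): return at(g,(x+.5)/5-.5+ox,(y+.5)/5-.5+oy,z)
c=lambda x,y,z:T(x,y,z,280,90); p=lambda x,y,z:T(x-550,y,z,200,180); b=lambda x,y,z:T(x-550,y-300,z,390,200)
BL,BR,h1,h2=c(107,45,.142),c(470,87,.142),c(168,207,.183),c(386,233,.183)
FL,FR=c(85,240,.142),c(452,283,.142)
ang=lambda v:np.arctan2(v[1],v[0])
print('width',np.linalg.norm(BL-BR), 'yaw',ang(BL-BR)-np.pi/2, ang(h1-h2)-np.pi/2,ang(BL-FL),ang(BR-FR))
yaw=ang(BL-BR)-np.pi/2; ex=np.array([np.cos(yaw),np.sin(yaw),0])
m=(BL+BR)/2; h=(h1+h2)/2
print('origin from back',m-ex*.163,'from handle',h-ex*(.168*np.sin(np.radians(55))-.058), 'handle',h, np.linalg.norm(h1-h2))
q=[p(577,66,.05),p(738,32,.05),p(768,193,.05),p(606,227,.05)]
print('panel',np.mean(q,0),p(670,127,.055),[ang(q[0]-q[3]),ang(q[1]-q[2])],np.linalg.norm(q[0]-q[1]),'mark',ang(p(622,92,.088)-p(648,114,.088)))
q=[b(616,392,.036),b(685,350,.036),b(743,433,.036),b(676,478,.036)]
print('box',np.mean(q,0),ang(q[0]-q[3]),ang(q[1]-q[2]),[np.linalg.norm(q[i]-q[i-1]) for i in range(4)])
```

```text
width 0.19764821534498342 yaw -0.09818206309537358 -0.10250497301771211 -0.0906842434031108 -0.08883778499458593
origin from back [ 0.63650776 -0.03931875  0.142     ] from handle [ 0.62409226 -0.03994415  0.183     ] handle [ 0.70332637 -0.04774861  0.183     ] 0.11296063132813908
panel [0.52147334 0.26271653 0.05      ] [0.52247421 0.26278199 0.055     ] [np.float64(0.2122604654790631), np.float64(0.21217406103431843)] 0.09501353352971231 mark 0.891596345544135
box [ 0.48114283 -0.29449691  0.036     ] 0.6177314091372423 0.617334369112787 [np.float64(0.06110062022657901), np.float64(0.048051098991093034), np.float64(0.0591821097009928), np.float64(0.04793903576407627)]
```

```bash
cat >> h.py <<'E'
from scipy.spatial.transform import Rotation as Ro
def down(psi): return Ro.from_euler('z',psi)*Ro.from_euler('x',np.pi)
YAW=-.098; O=np.array([.637,-.039,0]); ex=np.array([np.cos(YAW),np.sin(YAW),0]); ey=np.array([-ex[1],ex[0],0])
def cab(x,y,z): return O+ex*x+ey*y+[0,0,z]
def plan(*wps):
    s=r.sense(); p=np.array(s['position']); q=s['eef_rot']; R=Ro.from_quat([q[1],q[2],q[3],q[0]])
    print('at',s['time'],p.round(4),'psi',round(float(np.arctan2(*R.as_matrix()[[1,0],0])),3),'F',s['wrist_force'].round(1),'gap',round(s['finger_gap'],4),'grip',s['grasp_force'])
    for t,psi in wps:
        T=down(psi); a=(R.inv()*T).as_rotvec()/np.radians(30); d=R.inv().apply(np.array(t)-p)/.2
        print(np.round(np.r_[a,d],3).tolist()); R=T;p=np.array(t)
E
python3 - <<'E'
from h import *
H=cab(.066+.026,0,.25); s=np.array([.1605,-.4996,.231])
print(H)
plan(*[(s+(H-s)*k/4,.311+(-.098-.311)*k/4) for k in (1,2,3,4)], (H-[0,0,.085],-.098))
E
```

```text
[ 0.72855857 -0.04800158  0.25      ]
at 0.1 [ 0.1605 -0.4996  0.2308] psi 0.311 F [-0.4  0.5  0.5] gap 0.0852 grip 0.0
[-0.002, -0.0, 0.195, 0.849, -0.32, -0.024]
[0.0, -0.0, 0.195, 0.812, -0.405, -0.024]
[-0.0, -0.0, 0.195, 0.766, -0.486, -0.024]
[0.0, -0.0, 0.195, 0.712, -0.561, -0.024]
[0.0, 0.0, -0.0, 0.0, 0.0, 0.425]
```

Request:
arm_command([
  [[0,0,0.195,0.849,-0.32,-0.024,255],[0,0,0.195,0.849,-0.32,-0.024,255],[0,0,0.195,0.849,-0.32,-0.024,255],[0,0,0.195,0.849,-0.32,-0.024,255],[0,0,0.195,0.849,-0.32,-0.024,255]],
], squeeze=30)

```text
time: 0.6
position: [0.3049, -0.3847, 0.2362]
eef_rot: [-0.0, 0.994, 0.106, 0.0]
wrist_force: [-0.1, -1.4, 0.9]
finger_gap: 0.0122
grasp_force: 0.0
```

Request:
arm_command([
  [[0,0,0.195,0.812,-0.405,-0.024,255],[0,0,0.195,0.812,-0.405,-0.024,255],[0,0,0.195,0.812,-0.405,-0.024,255],[0,0,0.195,0.812,-0.405,-0.024,255],[0,0,0.195,0.812,-0.405,-0.024,255]],
])

```text
time: 1.1
position: [0.4465, -0.2724, 0.2406]
eef_rot: [-0.0, 0.998, 0.055, 0.0]
wrist_force: [-0.2, -0.5, 0.1]
finger_gap: -0.0002
grasp_force: 0.0
```

Request:
arm_command([
  [[0,0,0.195,0.766,-0.486,-0.024,255],[0,0,0.195,0.766,-0.486,-0.024,255],[0,0,0.195,0.766,-0.486,-0.024,255],[0,0,0.195,0.766,-0.486,-0.024,255],[0,0,0.195,0.766,-0.486,-0.024,255]],
])

```text
time: 1.6
position: [0.5882, -0.1599, 0.2447]
eef_rot: [-0.0, 1.0, 0.004, -0.0]
wrist_force: [-0.2, -0.1, 0.5]
finger_gap: -0.0004
grasp_force: 0.0
```

Request:
arm_command([
  [[0,0,0.195,0.712,-0.561,-0.024,255],[0,0,0.195,0.712,-0.561,-0.024,255],[0,0,0.195,0.712,-0.561,-0.024,255],[0,0,0.195,0.712,-0.561,-0.024,255],[0,0,0.195,0.712,-0.561,-0.024,255]],
])

```text
time: 2.1
position: [0.73, -0.0476, 0.248]
eef_rot: [-0.0, 0.999, -0.048, -0.001]
wrist_force: [-0.4, -0.5, -0.5]
finger_gap: -0.0001
grasp_force: 0.0
```

Run:
```python
from h import *
H=cab(.066+.026,0,.25)
plan((H,-.098),(H-[0,0,.085],-.098))
g=snap('side','s1'); a=cv2.imread('pics/s1.png'); cv2.imwrite('pics/s1c.png',cv2.resize(a[60:260,160:400],None,fx=3,fy=3,interpolation=3))
```

```text
at 2.1 [ 0.73   -0.0476  0.248 ] psi -0.096 F [-0.4 -0.5 -0.5] gap -0.0001 grip 0.0
[-0.001, 0.004, 0.004, -0.007, 0.003, -0.01]
[0.0, 0.0, 0.0, 0.0, -0.0, 0.425]
```

View pics/s1c.png

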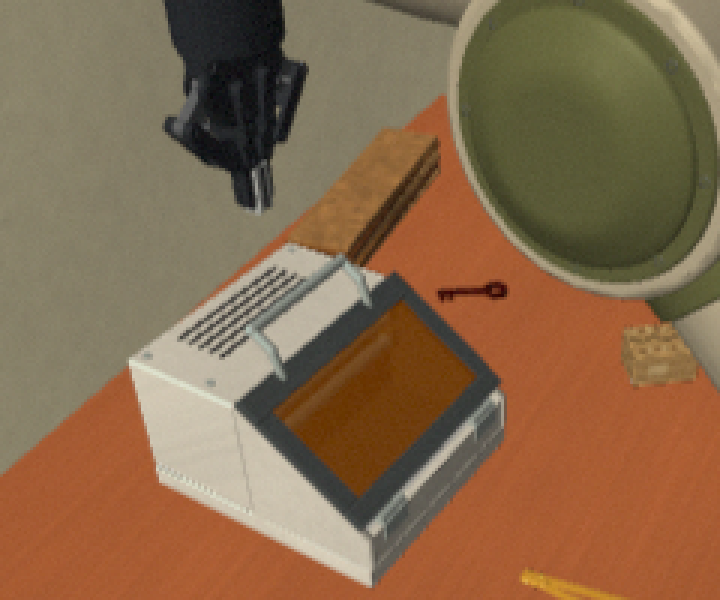

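The closed fingertips at crop (257,210) stand over and behind the handle, whose middle is at about (298,294). I'll check the handle from the side camera.

Run:
```python
from h import *
g=load('s1')
for z in(.175,.183): print(at(g,160+298/3-.33,60+294/3-.33,z))
print('tip px',(proj(g,[.73,-.0476,.248])-[160,60])*3, 'handle px',(proj(g,[[.703,-.048,.183],cab(.066,.05,.183),cab(.066,-.05,.183)])-[160,60])*3)
```

```text
[ 0.70585403 -0.05105243  0.175     ]
[ 0.69868151 -0.04172239  0.183     ]
tip px [[255.77676506 206.53093608]] handle px [[296.75976643 287.42638476]
 [252.91719607 322.32131876]
 [334.63950217 258.50897389]]
```

Run:
```python
from h import *
# from TCP cab x .092 z .165
p=np.array([.092,.165])
A=np.radians(np.linspace(-46.4,20,26)[1:])
W=np.c_[-.058-.171*np.sin(A)+.014,.065+.171*np.cos(A)-.018]
for i in range(0,25,5):
    print([[0,0,0,round((w[0]-p[0])/.2,3),0,round(-(w[1]-p[1])/.2,3),255] for w in W[i:i+5]]); p=W[i+4]
print(W[-1])
```

```text
[[0, 0, 0, np.float64(-0.089), 0, np.float64(-0.028), 255], [0, 0, 0, np.float64(-0.118), 0, np.float64(-0.054), 255], [0, 0, 0, np.float64(-0.149), 0, np.float64(-0.08), 255], [0, 0, 0, np.float64(-0.18), 0, np.float64(-0.104), 255], [0, 0, 0, np.float64(-0.213), 0, np.float64(-0.126), 255]]
[[0, 0, 0, np.float64(-0.034), 0, np.float64(-0.021), 255], [0, 0, 0, np.float64(-0.068), 0, np.float64(-0.04), 255], [0, 0, 0, np.float64(-0.104), 0, np.float64(-0.058), 255], [0, 0, 0, np.float64(-0.14), 0, np.float64(-0.074), 255], [0, 0, 0, np.float64(-0.177), 0, np.float64(-0.088), 255]]
[[0, 0, 0, np.float64(-0.038), 0, np.float64(-0.013), 255], [0, 0, 0, np.float64(-0.076), 0, np.float64(-0.023), 255], [0, 0, 0, np.float64(-0.114), 0, np.float64(-0.032), 255], [0, 0, 0, np.float64(-0.153), 0, np.float64(-0.04), 255], [0, 0, 0, np.float64(-0.193), 0, np.float64(-0.045), 255]]
[[0, 0, 0, np.float64(-0.039), 0, np.float64(-0.004), 255], [0, 0, 0, np.float64(-0.079), 0, np.float64(-0.005), 255], [0, 0, 0, np.float64(-0.119), 0, np.float64(-0.005), 255], [0, 0, 0, np.float64(-0.158), 0, np.float64(-0.003), 255], [0, 0, 0, np.float64(-0.198), 0, np.float64(0.0), 255]]
[[0, 0, 0, np.float64(-0.039), 0, np.float64(0.006), 255], [0, 0, 0, np.float64(-0.078), 0, np.float64(0.013), 255], [0, 0, 0, np.float64(-0.117), 0, np.float64(0.022), 255], [0, 0, 0, np.float64(-0.155), 0, np.float64(0.033), 255], [0, 0, 0, np.float64(-0.192), 0, np.float64(0.046), 255]]
[-0.10248544  0.20768744]
```

Request:
arm_command([
  [[0,0,0,-0.007,0,0.15,255],[0,0,0,-0.007,0,0.3,255],[0,0,0,-0.007,0,0.415,255],[0,0,0,-0.007,0,0.415,255]],
])

```text
time: 2.55
position: [0.725, -0.0504, 0.1642]
eef_rot: [-0.0, 0.999, -0.05, -0.003]
wrist_force: [-0.4, -0.9, 1.1]
finger_gap: 0.0002
grasp_force: 0.0
```

Request:
arm_command([
  [[0,0,0,-0.05,0,0,255],[0,0,0,-0.118,0,-0.054,255],[0,0,0,-0.149,0,-0.08,255],[0,0,0,-0.18,0,-0.104,255],[0,0,0,-0.213,0,-0.126,255]],
])

```text
time: 3.05
position: [0.6855, -0.0457, 0.196]
eef_rot: [0.001, 0.999, -0.049, 0.003]
wrist_force: [5.0, -0.6, 3.6]
finger_gap: -0.0002
grasp_force: 2.4
```

Request:
arm_command([
  [[0,0,0,-0.034,0,-0.021,255],[0,0,0,-0.068,0,-0.04,255],[0,0,0,-0.104,0,-0.058,255],[0,0,0,-0.14,0,-0.074,255],[0,0,0,-0.177,0,-0.088,255]],
])

```text
time: 3.55
position: [0.6488, -0.0406, 0.2103]
eef_rot: [-0.0, 0.999, -0.049, -0.0]
wrist_force: [1.8, -0.4, 0.6]
finger_gap: -0.0001
grasp_force: 0.9
```

Request:
arm_command([
  [[0,0,0,-0.038,0,-0.009,255],[0,0,0,-0.076,0,-0.015,255],[0,0,0,-0.114,0,-0.022,255],[0,0,0,-0.153,0,-0.028,255],[0,0,0,-0.193,0,-0.03,255]],
])

```text
time: 4.05
position: [0.6104, -0.0367, 0.2163]
eef_rot: [-0.0, 0.999, -0.049, -0.0]
wrist_force: [0.9, -0.3, 0.3]
finger_gap: 0.0002
grasp_force: 0.5
```

Request:
arm_command([
  [[0,0,0,-0.039,0,0,255],[0,0,0,-0.079,0,0,255],[0,0,0,-0.119,0,0,255],[0,0,0,-0.158,0,0,255],[0,0,0,-0.198,0,0.0,255]],
])

```text
time: 4.55
position: [0.571, -0.0329, 0.2161]
eef_rot: [-0.0, 0.999, -0.049, -0.0]
wrist_force: [0.0, 0.5, -0.5]
finger_gap: 0.0001
grasp_force: 0.2
```

Request:
arm_command([
  [[0,0,0,-0.039,0,0.006,255],[0,0,0,-0.078,0,0.013,255],[0,0,0,-0.117,0,0.022,255],[0,0,0,-0.155,0,0.033,255],[0,0,0,-0.192,0,0.04,255]],
])

```text
time: 5.05
position: [0.5328, -0.0291, 0.208]
eef_rot: [-0.0, 0.999, -0.049, -0.0]
wrist_force: [-0.4, 0.0, -0.4]
finger_gap: 0.0006
grasp_force: 0.0
```

Run:
```python
from h import *
g=snap('side','s2')
plan((cab(-.1,0,.3),-.098))
```

```text
at 5.1 [ 0.5321 -0.029   0.2079] psi -0.097 F [0.7 1.5 0. ] gap 0.0002 grip 0.0
[-0.0, 0.002, 0.001, 0.027, -0.001, -0.46]
```

View pics/s2.png

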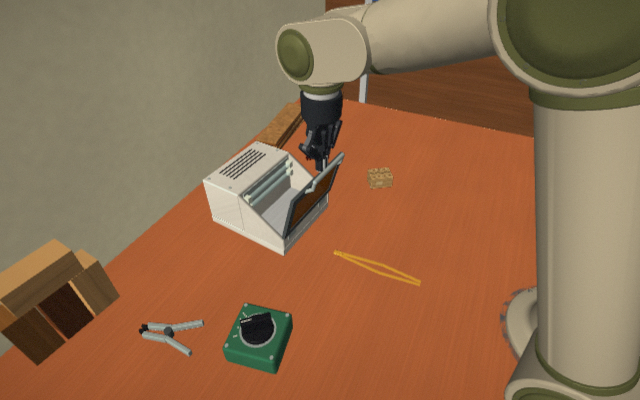

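The door is past upright (edge from (285,250) to (343,155)) and sinking by itself. Next is the box.

Run:
```python
from h import *
g=load('side0'); print('box px side',proj(g,[.481,-.294,.036]))
P=np.array([.481,-.294,0])
plan((cab(-.1,-.06,.28),.15),([.5,-.21,.24],.5),(P+[0,0,.12],.617),(P+[0,0,.02],.617),(P+[0,0,.005],.617))
```

```text
box px side [[379.32180812 172.97039201]]
at 5.1 [ 0.5321 -0.029   0.2079] psi -0.097 F [0.7 1.5 0. ] gap 0.0002 grip 0.0
[-0.0, 0.002, -0.473, 0.027, 0.299, -0.36]
[0.0, 0.0, -0.668, -0.247, 0.575, 0.2]
[0.0, 0.0, -0.223, -0.285, 0.323, 0.6]
[0.0, 0.0, 0.0, 0.0, -0.0, 0.5]
[0.0, 0.0, 0.0, 0.0, -0.0, 0.075]
```

Request:
arm_command([
  [[0,0,-0.473,0.027,0.299,-0.36,0],[0,0,-0.473,0.027,0.299,-0.36,0],[0,0,-0.473,0.027,0.299,-0.36,0],[0,0,-0.473,0.027,0.299,-0.36,0]],
])

```text
time: 5.5
position: [0.533, -0.0895, 0.2802]
eef_rot: [0.0, 0.997, 0.074, 0.0]
wrist_force: [-1.6, 0.6, 1.0]
finger_gap: 0.0579
grasp_force: 0.0
```

Request:
arm_command([
  [[0,0,-0.668,-0.247,0.575,0.2,0],[0,0,-0.668,-0.247,0.575,0.2,0],[0,0,-0.668,-0.247,0.575,0.2,0],[0,0,-0.668,-0.247,0.575,0.2,0],[0,0,-0.668,-0.247,0.575,0.2,0]],
])

```text
time: 6.0
position: [0.5011, -0.2097, 0.2391]
eef_rot: [-0.001, 0.969, 0.246, -0.001]
wrist_force: [-0.2, 0.1, 0.0]
finger_gap: 0.0851
grasp_force: 0.0
```

Request:
arm_command([
  [[0,0,-0.223,-0.285,0.323,0.6,0],[0,0,-0.223,-0.285,0.323,0.6,0],[0,0,-0.223,-0.285,0.323,0.6,0],[0,0,-0.223,-0.285,0.323,0.6,0],[0,0,-0.223,-0.285,0.323,0.6,0]],
])

```text
time: 6.5
position: [0.4829, -0.2931, 0.1203]
eef_rot: [-0.0, 0.953, 0.303, -0.0]
wrist_force: [0.2, -0.2, 0.7]
finger_gap: 0.0854
grasp_force: 0.0
```

Run:
```python
from h import *
P=np.array([.481,-.294,0])
plan((P+[0,0,.02],.617),(P+[0,0,.005],.617))
snap('side','s3'); g=snap('top','t3')
a=cv2.imread('pics/s3.png')[50:250,180:430]; b=cv2.imread('pics/t3.png')[80:280,280:480]
o=np.zeros((600,750,3),np.uint8); o[:400,:500]=cv2.resize(a,None,fx=2,fy=2,interpolation=3)[:,:500]; o[400:,:200]=b
cv2.imwrite('pics/s3c.png',o)
```

```text
at 6.5 [ 0.4829 -0.2931  0.1203] psi 0.617 F [ 0.2 -0.2  0.7] gap 0.0854 grip 0.0
[-0.002, -0.0, -0.001, -0.011, -0.001, 0.502]
[0.0, 0.0, 0.0, 0.0, -0.0, 0.075]
```

View pics/s3c.png

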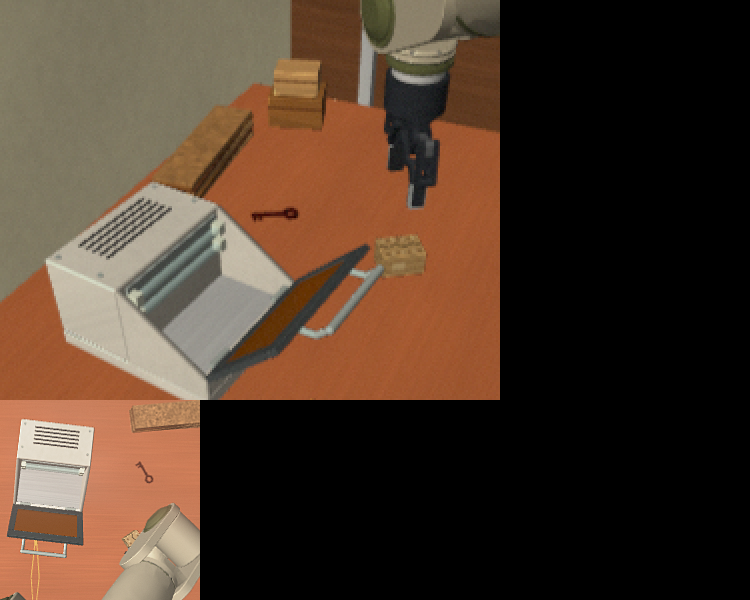

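The door is down, with its handle bar in the side crop running from (382,270) to (325,332). The box is untouched at (400,255), so I'll descend and grip.

Request:
arm_command([
  [[0,0,0,-0.011,0,0.2,0],[0,0,0,-0.011,0,0.4,0],[0,0,0,-0.011,0,0.52,0],[0,0,0,-0.011,0,0.575,0],[0,0,0,-0.011,0,0.575,0]],
])

```text
time: 7.1
position: [0.4811, -0.295, 0.0056]
eef_rot: [-0.0, 0.953, 0.304, 0.0]
wrist_force: [0.3, 0.4, 0.5]
finger_gap: 0.0857
grasp_force: 0.0
```

Request:
arm_command([
  [[0,0,0,0,0,0,140],[0,0,0,0,0,0,140],[0,0,0,0,0,0,140],[0,0,0,0,0,0,160],[0,0,0,0,0,0,160]],
], squeeze=25)

```text
time: 7.6
position: [0.4812, -0.2961, 0.0067]
eef_rot: [0.001, 0.953, 0.303, 0.001]
wrist_force: [-0.8, 1.2, 5.7]
finger_gap: 0.0456
grasp_force: 26.4
```

Run:
```python
from h import *
P=np.array([.481,-.296,.2]); Q=cab(-.008,0,.2)
plan((P,.617),((P+Q)/2,.26),(Q,-.098),(Q-[0,0,.125],-.098),(Q-[0,0,.160],-.098))
```

```text
at 7.6 [ 0.4812 -0.2961  0.0067] psi 0.617 F [-0.8  1.2  5.7] gap 0.0456 grip 26.449796855449677
[0.004, -0.001, -0.001, -0.0, 0.001, -0.966]
[-0.0, -0.0, 0.682, 0.675, -0.311, -0.0]
[-0.0, -0.0, 0.684, 0.523, -0.528, -0.0]
[0.0, 0.0, 0.0, 0.0, -0.0, 0.625]
[0.0, 0.0, 0.0, 0.0, -0.0, 0.175]
```

Request:
arm_command([
  [[0,0,0,0,0,-0.15,160],[0,0,0,0,0,-0.35,160],[0,0,0,0,0,-0.6,160],[0,0,0,0,0,-0.8,160],[0,0,0,0,0,-0.966,160]],
])

```text
time: 8.1
position: [0.4807, -0.2957, 0.2017]
eef_rot: [0.001, 0.953, 0.303, 0.001]
wrist_force: [-0.1, -0.2, -1.3]
finger_gap: 0.0454
grasp_force: 26.3
```

Request:
arm_command([
  [[0,0,0.13,0.135,-0.06,0,160],[0,0,0.27,0.27,-0.124,0,160],[0,0,0.41,0.405,-0.187,0,160],[0,0,0.55,0.54,-0.25,0,160],[0,0,0.682,0.675,-0.311,0,160]],
])

```text
time: 8.6
position: [0.5551, -0.1657, 0.1991]
eef_rot: [0.0, 0.992, 0.128, 0.0]
wrist_force: [-1.0, -0.1, -1.3]
finger_gap: 0.0459
grasp_force: 26.3
```

Request:
arm_command([
  [[0,0,0.137,0.105,-0.106,0,160],[0,0,0.274,0.21,-0.212,0,160],[0,0,0.41,0.314,-0.317,0,160],[0,0,0.55,0.418,-0.422,0,160],[0,0,0.684,0.523,-0.528,0,160]],
])

```text
time: 9.1
position: [0.6292, -0.0368, 0.199]
eef_rot: [0.0, 0.999, -0.051, 0.0]
wrist_force: [-0.0, -0.8, 0.0]
finger_gap: 0.0458
grasp_force: 26.2
```

Run:
```python
from h import *
Q=cab(-.008,0,.2)
plan((Q,-.098),(Q-[0,0,.125],-.098),(Q-[0,0,.160],-.098))
snap('side','s4'); g=snap('top','t4')
a=cv2.imread('pics/s4.png')[80:260,190:390]; b=cv2.imread('pics/t4.png')[90:250,270:400]
o=np.zeros((540,800,3),np.uint8); o[:540,:600]=cv2.resize(a,None,fx=3,fy=3,interpolation=3); o[:246,600:]=cv2.resize(b,(200,246))
cv2.imwrite('pics/s4c.png',o)
```

```text
at 9.1 [ 0.6292 -0.0368  0.199 ] psi -0.102 F [-0.  -0.8  0. ] gap 0.0458 grip 26.223764419555664
[0.0, -0.001, -0.007, 0.0, 0.007, -0.005]
[0.0, 0.0, 0.0, 0.0, -0.0, 0.625]
[0.0, 0.0, 0.0, 0.0, -0.0, 0.175]
```

View pics/s4c.png

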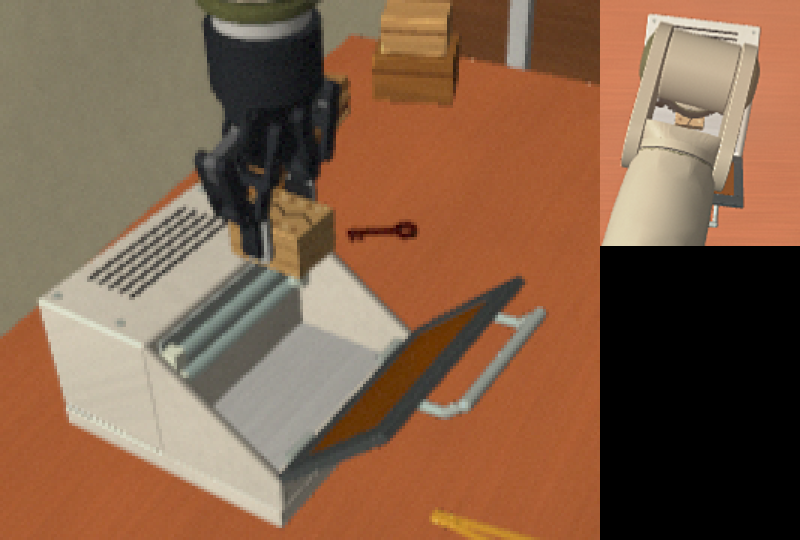

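The box hangs flat in the fingers above the tray. Lamp tubes stand out from the housing's front, so I'll shift 6 mm toward the door and then go down.

Request:
arm_command([
  [[0,0,0,-0.03,0,0.1,160],[0,0,0,-0.03,0.007,0.25,160],[0,0,0,-0.03,0.007,0.4,160],[0,0,0,-0.03,0.007,0.52,160],[0,0,0,-0.03,0.007,0.62,160]],
])

```text
time: 9.7
position: [0.622, -0.0392, 0.0734]
eef_rot: [-0.0, 0.999, -0.049, -0.0]
wrist_force: [0.2, 0.2, -0.6]
finger_gap: 0.0456
grasp_force: 26.3
```

Request:
arm_command([
  [[0,0,0,0,0,0.05,160],[0,0,0,0,0,0.1,160],[0,0,0,0,0,0.13,160],[0,0,0,0,0,0.15,160],[0,0,0,0,0,0.16,160]],
])

```text
time: 10.2
position: [0.6228, -0.0388, 0.0427]
eef_rot: [0.0, 0.999, -0.049, 0.0]
wrist_force: [0.3, -0.3, -0.5]
finger_gap: 0.0452
grasp_force: 26.3
```

Request:
arm_command([
  [[0,0,0,0,0,0.005,160],[0,0,0,0,0,0.01,160],[0,0,0,0,0,0.015,160],[0,0,0,0,0,0.02,160]],
])

```text
time: 10.6
position: [0.6228, -0.0387, 0.0387]
eef_rot: [0.0, 0.999, -0.049, 0.0]
wrist_force: [-3.6, 2.4, 12.2]
finger_gap: 0.0455
grasp_force: 27.9
```

Request:
arm_command([
  [[0,0,0,0,0,-0.004,160],[0,0,0,0,0,-0.004,110],[0,0,0,0,0,-0.004,80],[0,0,0,0,0,-0.004,50],[0,0,0,0,0,-0.004,30]],
])

```text
time: 11.1
position: [0.6227, -0.0387, 0.0393]
eef_rot: [-0.0, 0.999, -0.049, 0.0]
wrist_force: [0.9, -0.7, -0.2]
finger_gap: 0.0757
grasp_force: 0.0
```

Request:
arm_command([
  [[0,0,0,0,0,-0.05,20],[0,0,0,0,0,-0.2,20],[0,0,0,0,0,-0.4,20],[0,0,0,0,0,-0.65,20],[0,0,0,0,0,-0.85,20]],
])

```text
time: 11.6
position: [0.6227, -0.0387, 0.2131]
eef_rot: [0.0, 0.999, -0.049, 0.001]
wrist_force: [0.8, -0.4, 0.6]
finger_gap: 0.0786
grasp_force: 0.0
```

Run:
```python
from h import *
# go in front of handle: handle down at cab(-.192,0,.174)
Q=cab(-.02,0,.25); A=cab(-.245,0,.25)
plan((Q,-.098),(A,-.098),(A-[0,0,.095],-.098))
```

```text
at 11.6 [ 0.6227 -0.0387  0.2131] psi -0.099 F [ 0.8 -0.4  0.6] gap 0.0786 grip 0.0
[0.001, -0.005, -0.001, -0.028, -0.005, -0.184]
[0.0, 0.0, 0.0, -1.125, 0.0, 0.0]
[0.0, 0.0, 0.0, 0.0, -0.0, 0.475]
```

Request:
arm_command([
  [[0,0,0,-0.05,0,-0.19,255],[0,0,0,-0.25,0,-0.19,255],[0,0,0,-0.45,0,-0.19,255],[0,0,0,-0.65,0,-0.19,255],[0,0,0,-0.65,0,-0.19,255]],
])

```text
time: 12.1
position: [0.4896, -0.025, 0.248]
eef_rot: [-0.0, 0.999, -0.049, -0.001]
wrist_force: [0.4, -1.1, 0.4]
finger_gap: 0.0054
grasp_force: 0.0
```

Request:
arm_command([
  [[0,0,0,-0.2,0,0,255],[0,0,0,-0.4,0,0,255],[0,0,0,-0.5,0,0,255],[0,0,0,-0.5,0,0,255]],
])

```text
time: 12.5
position: [0.3927, -0.0159, 0.2484]
eef_rot: [0.0, 0.999, -0.049, 0.001]
wrist_force: [0.2, -0.2, 0.9]
finger_gap: -0.0002
grasp_force: 0.0
```

Run:
```python
from h import *
A=cab(-.245,0,.25)
plan((A,-.098),(A-[0,0,.095],-.098))
snap('side','s5'); g=snap('top','t5')
a=cv2.imread('pics/s5.png')[130:260,190:350]; b=cv2.imread('pics/t5.png')[90:270,270:400]
o=np.zeros((540,800,3),np.uint8); o[:390,:480]=cv2.resize(a,None,fx=3,fy=3,interpolation=3); o[:432,480:792]=cv2.resize(b,(312,432))
cv2.imwrite('pics/s5c.png',o)
gg=load('s5'); k=proj(gg,[cab(-.192,.05,.174),cab(-.192,-.05,.174)]); print((k-[190,130])*3)
k=proj(g,[cab(-.192,.05,.174),cab(-.192,-.05,.174)]); print((k-[270,90])*2.4+[480,0])
```

```text
at 12.5 [ 0.3927 -0.0159  0.2484] psi -0.099 F [ 0.2 -0.2  0.9] gap -0.0002 grip 0.0
[0.001, -0.003, -0.002, 0.002, -0.004, -0.008]
[0.0, 0.0, 0.0, 0.0, -0.0, 0.475]
[[468.64472488 243.65820898]
 [536.02230075 161.15180991]]
[[560.08546368 340.06647491]
 [653.87450044 350.57990904]]
```

View pics/s5c.png

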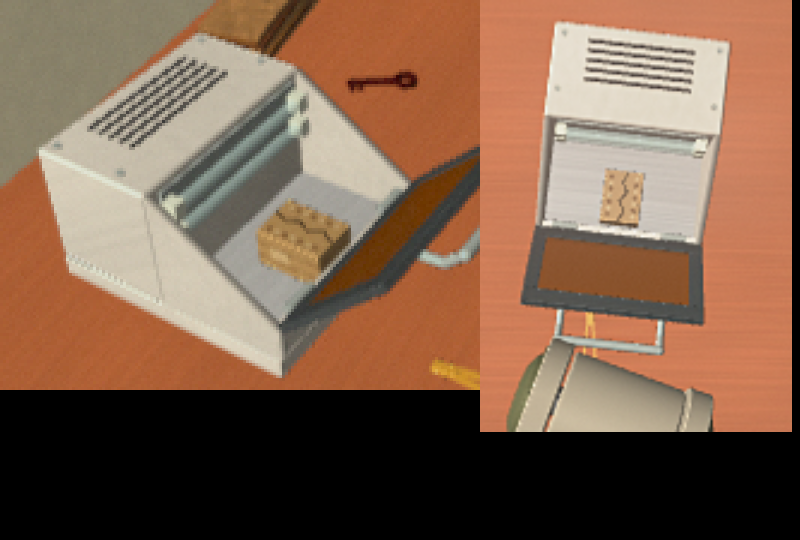

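The box lies flat in the tray, crack up, at (622,197). The handle bar, from (560,340) to (662,350), is where I predicted. Next I push the door shut from in front of the bar.

Run:
```python
from h import *
p=np.array([-.245,.158])
A=np.radians(np.linspace(49,-22,25))
W=np.c_[-.058-.172*np.sin(A)-.014,.065+.172*np.cos(A)-.017]
print(W[0],W[-1])
for i in range(0,25,5):
    print([[0,0,0,float(round((w[0]-p[0])/.2,3)),0,float(round(-(w[1]-p[1])/.2,3)),255] for w in W[i:i+5]]); p=W[i+4]
```

```text
[-0.20181005  0.16084215] [-0.00756767  0.20747562]
[[0, 0, 0, 0.216, 0, -0.014, 255], [0, 0, 0, 0.246, 0, -0.047, 255], [0, 0, 0, 0.278, 0, -0.078, 255], [0, 0, 0, 0.311, 0, -0.108, 255], [0, 0, 0, 0.345, 0, -0.135, 255]]
[[0, 0, 0, 0.036, 0, -0.026, 255], [0, 0, 0, 0.073, 0, -0.05, 255], [0, 0, 0, 0.112, 0, -0.072, 255], [0, 0, 0, 0.152, 0, -0.092, 255], [0, 0, 0, 0.192, 0, -0.11, 255]]
[[0, 0, 0, 0.041, 0, -0.016, 255], [0, 0, 0, 0.084, 0, -0.03, 255], [0, 0, 0, 0.127, 0, -0.041, 255], [0, 0, 0, 0.17, 0, -0.05, 255], [0, 0, 0, 0.214, 0, -0.057, 255]]
[[0, 0, 0, 0.044, 0, -0.005, 255], [0, 0, 0, 0.088, 0, -0.007, 255], [0, 0, 0, 0.133, 0, -0.007, 255], [0, 0, 0, 0.177, 0, -0.005, 255], [0, 0, 0, 0.221, 0, -0.001, 255]]
[[0, 0, 0, 0.044, 0, 0.007, 255], [0, 0, 0, 0.087, 0, 0.016, 255], [0, 0, 0, 0.13, 0, 0.027, 255], [0, 0, 0, 0.173, 0, 0.04, 255], [0, 0, 0, 0.214, 0, 0.056, 255]]
```

Request:
arm_command([
  [[0,0,0,0,0,0.2,255],[0,0,0,0,0,0.35,255],[0,0,0,0,0,0.452,255],[0,0,0,0,0,0.452,255]],
])

```text
time: 13.0
position: [0.3935, -0.0159, 0.155]
eef_rot: [-0.001, 0.999, -0.049, -0.002]
wrist_force: [-0.3, -0.1, -0.0]
finger_gap: 0.0005
grasp_force: 0.0
```

Request:
arm_command([
  [[0,0,0,0.12,0,0,255],[0,0,0,0.216,0,-0.01,255],[0,0,0,0.25,0,-0.04,255],[0,0,0,0.29,0,-0.075,255],[0,0,0,0.33,0,-0.108,255]],
])

```text
time: 13.5
position: [0.4557, -0.0221, 0.1812]
eef_rot: [0.0, 0.999, -0.049, -0.006]
wrist_force: [-13.3, 0.4, 11.0]
finger_gap: 0.0001
grasp_force: 6.5
```

Request:
arm_command([
  [[0,0,0,0.03,0,-0.026,255],[0,0,0,0.073,0,-0.05,255],[0,0,0,0.112,0,-0.072,255],[0,0,0,0.152,0,-0.092,255],[0,0,0,0.192,0,-0.11,255]],
])

```text
time: 14.0
position: [0.4986, -0.0265, 0.2012]
eef_rot: [0.0, 0.999, -0.049, 0.0]
wrist_force: [-2.2, -0.2, 2.0]
finger_gap: 0.0001
grasp_force: 1.1
```

Request:
arm_command([
  [[0,0,0,0.041,0,-0.014,255],[0,0,0,0.084,0,-0.026,255],[0,0,0,0.127,0,-0.036,255],[0,0,0,0.17,0,-0.044,255],[0,0,0,0.214,0,-0.05,255]],
])

```text
time: 14.5
position: [0.541, -0.0306, 0.2105]
eef_rot: [-0.0, 0.999, -0.049, 0.0]
wrist_force: [-0.4, 0.6, 0.5]
finger_gap: 0.0004
grasp_force: 0.4
```

Request:
arm_command([
  [[0,0,0,0.044,0,-0.003,255],[0,0,0,0.088,0,-0.004,255],[0,0,0,0.133,0,-0.004,255],[0,0,0,0.177,0,-0.002,255],[0,0,0,0.221,0,0,255]],
])

```text
time: 15.0
position: [0.585, -0.035, 0.2103]
eef_rot: [-0.0, 0.999, -0.049, -0.0]
wrist_force: [-0.8, 0.1, -0.1]
finger_gap: -0.0003
grasp_force: 0.1
```

Request:
arm_command([
  [[0,0,0,0.044,0,0.007,255],[0,0,0,0.087,0,0.016,255],[0,0,0,0.13,0,0.027,255],[0,0,0,0.173,0,0.035,255],[0,0,0,0.214,0,0.04,255]],
])

```text
time: 15.5
position: [0.6275, -0.0392, 0.2022]
eef_rot: [-0.0, 0.999, -0.049, -0.0]
wrist_force: [0.2, 0.2, 0.4]
finger_gap: -0.0004
grasp_force: 0.0
```

Run:
```python
from h import *
Z=np.array([.522,.2627,0])
plan((cab(-.05,.02,.26),.1),((cab(-.05,.02,.26)+Z+[0,0,.2])/2,.45),(Z+[0,0,.18],.79),(Z+[0,0,.13],.79))
```

```text
at 15.5 [ 0.6275 -0.0392  0.2022] psi -0.099 F [0.2 0.2 0.4] gap -0.0004 grip 0.0
[-0.0, 0.001, -0.379, -0.203, -0.106, -0.289]
[0.0, 0.0, -0.668, -0.098, -0.706, 0.15]
[0.0, 0.0, -0.649, 0.15, -0.696, 0.25]
[0.0, 0.0, 0.0, 0.0, -0.0, 0.25]
```

Request:
arm_command([
  [[0,0,-0.1,-0.05,0,-0.289,100],[0,0,-0.379,-0.203,-0.106,-0.289,100],[0,0,-0.379,-0.203,-0.106,-0.289,100],[0,0,-0.379,-0.203,-0.106,-0.289,100]],
])

```text
time: 15.9
position: [0.5887, -0.0139, 0.2606]
eef_rot: [0.0, 0.999, 0.05, 0.0]
wrist_force: [-1.1, -0.6, 1.2]
finger_gap: 0.0519
grasp_force: 0.0
```

Request:
arm_command([
  [[0,0,-0.668,-0.098,-0.706,0.15,100],[0,0,-0.668,-0.098,-0.706,0.15,100],[0,0,-0.668,-0.098,-0.706,0.15,100],[0,0,-0.668,-0.098,-0.706,0.15,100],[0,0,-0.668,-0.098,-0.706,0.15,100]],
])

```text
time: 16.4
position: [0.5553, 0.1247, 0.2295]
eef_rot: [0.0, 0.975, 0.223, -0.001]
wrist_force: [0.4, -0.1, -0.1]
finger_gap: 0.0517
grasp_force: 0.0
```

Request:
arm_command([
  [[0,0,-0.649,0.15,-0.696,0.25,100],[0,0,-0.649,0.15,-0.696,0.25,100],[0,0,-0.649,0.15,-0.696,0.25,100],[0,0,-0.649,0.15,-0.696,0.25,100],[0,0,-0.649,0.15,-0.696,0.25,100]],
])

```text
time: 16.9
position: [0.5222, 0.2623, 0.1798]
eef_rot: [0.0, 0.923, 0.384, -0.0]
wrist_force: [1.1, 0.4, -0.6]
finger_gap: 0.0519
grasp_force: 0.0
```

Run:
```python
from h import *
Z=np.array([.522,.2627,0])
plan((Z+[0,0,.12],.79),(Z+[0,0,.062],.79))
s=snap('side','s6'); g=snap('top','t6')
a=cv2.imread('pics/s6.png'); b=cv2.imread('pics/t6.png')[90:200,280:390]
o=np.zeros((600,800,3),np.uint8); o[:360,:525]=cv2.resize(a[270:390,190:365],None,fx=3,fy=3,interpolation=3); o[:275,525:]=cv2.resize(b,(275,275)); o[360:600,:480]=cv2.resize(a[130:250,190:430],None,fx=2,fy=2)
cv2.imwrite('pics/s6c.png',o)
e=Z+[0,0,.088]; u=np.array([np.cos(.77),np.sin(.77),0])*.027
print((proj(s,[e,e+u,e-u,Z+[0,0,.0575],r.sense()['position']])-[190,270])*3)
```

```text
at 16.9 [0.5222 0.2623 0.1798] psi 0.788 F [ 1.1  0.4 -0.6] gap 0.0519 grip 0.0
[0.0, 0.001, -0.003, 0.001, -0.002, 0.299]
[0.0, 0.0, 0.0, 0.0, -0.0, 0.29]
[[194.67380205 142.46005937]
 [148.47262307 155.64652915]
 [240.03598675 129.51043724]
 [200.90140076 170.16898616]
 [173.52795961  44.38196074]]
```

View pics/s6c.png

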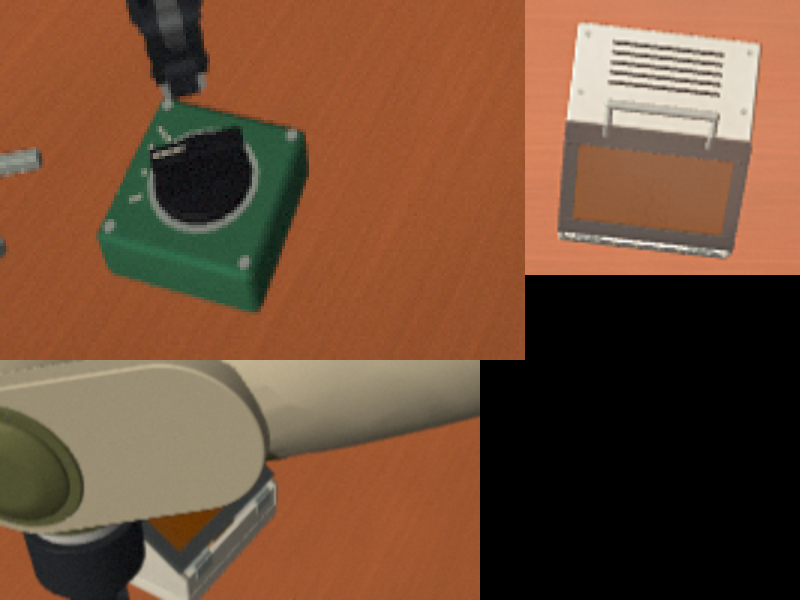

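The door is shut in the top view. The dial's bar runs from (150,150) to (242,130), matching the prediction to about 2 mm. I'll descend and grip.

Request:
arm_command([
  [[0,0,0,0,0,0.2,100],[0,0,0,0,0,0.35,100],[0,0,0,0,0,0.48,100],[0,0,0,0,0,0.58,100],[0,0,0,0,0,0.58,100]],
])

```text
time: 17.5
position: [0.5213, 0.2609, 0.0624]
eef_rot: [-0.0, 0.924, 0.383, -0.002]
wrist_force: [-0.0, -0.1, -0.0]
finger_gap: 0.0521
grasp_force: 0.0
```

Request:
arm_command([
  [[0,0,0,0,0,0,150],[0,0,0,0,0,0,190],[0,0,0,0,0,0,230],[0,0,0,0,0,0,255],[0,0,0,0,0,0,255]],
], squeeze=50)

```text
time: 18.0
position: [0.5218, 0.2634, 0.066]
eef_rot: [-0.0, 0.923, 0.384, 0.001]
wrist_force: [-3.5, 0.9, 5.9]
finger_gap: 0.0122
grasp_force: 49.0
```

Request:
arm_command([
  [[0,0,0.2,0,0,-0.01,255],[0,0,0.4,0,0,-0.01,255],[0,0,0.6,0,0,-0.01,255],[0,0,0.8,0,0,-0.01,255],[0,0,1,0,0,-0.01,255]],
], squeeze=70)

```text
time: 18.5
position: [0.5217, 0.2632, 0.0662]
eef_rot: [-0.0, 0.991, 0.13, 0.001]
wrist_force: [3.2, 2.8, -9.1]
finger_gap: 0.0116
grasp_force: 69.6
```

Request:
arm_command([
  [[0,0,0.2,0,0,0,255],[0,0,0.4,0,0,0,255],[0,0,0.6,0,0,0,255],[0,0,0.8,0,0,0,255],[0,0,0.95,0,0,0,255]],
])

```text
time: 19.0
position: [0.5217, 0.2631, 0.0662]
eef_rot: [-0.0, 0.993, -0.117, 0.0]
wrist_force: [3.3, 3.3, -9.2]
finger_gap: 0.0113
grasp_force: 69.7
```

Run:
```python
from h import *
plan(); s=r.sense(); print(s['torque'],s['qpos'])
```

```text
at 19.0 [0.5217 0.2631 0.0662] psi -0.235 F [ 3.3  3.3 -9.2] gap 0.0113 grip 69.65502977371216
[ 0.41861393 -0.55807366  0.32357082] [2.66646211e-01 6.12412567e-01 1.50191393e+00 3.20287450e-04
 1.02627873e+00 2.07243768e+00]
```

Request:
arm_command([
  [[0,0,0.1,0,0,0,255],[0,0,0.2,0,0,0,255],[0,0,0.28,0,0,0,255],[0,0,0.28,0,0,0,255]],
])

```text
time: 19.4
position: [0.5214, 0.2632, 0.0662]
eef_rot: [-0.0, 0.982, -0.188, -0.0]
wrist_force: [1.1, 3.4, -8.0]
finger_gap: 0.0115
grasp_force: 70.0
```

Run:
```python
from h import *
plan(); s=r.sense(); print(s['torque'],s['qpos'][5])
g=snap('side','s7'); a=cv2.imread('pics/s7.png'); t=snap('top','t7'); b=cv2.imread('pics/t7.png')
o=np.zeros((600,800,3),np.uint8); o[:600,:440]=cv2.resize(a[280:400,215:303],None,fx=5,fy=5,interpolation=3)
o[:360,440:]=cv2.resize(b[90:210,280:400],(360,360)); cv2.imwrite('pics/s7c.png',o)
Z=np.array([.522,.2627,.086])
for al in (.84,1.03,1.12,1.25):
    d=.212+.56-al; u=np.array([np.cos(d),np.sin(d),0])*.027; print(al,((proj(g,[Z+u,Z-u])-[215,280])*5).round().tolist())
```

```text
at 19.4 [0.5214 0.2632 0.0662] psi -0.378 F [ 1.1  3.4 -8. ] gap 0.0115 grip 70.00117421150208
[ 0.61830746 -0.22537349  0.23561752] 2.2154000479447213
0.84 [[140.0, 157.0], [263.0, 226.0]]
1.03 [[150.0, 146.0], [253.0, 237.0]]
1.12 [[155.0, 142.0], [247.0, 241.0]]
1.25 [[163.0, 136.0], [239.0, 248.0]]
```

View pics/s7c.png

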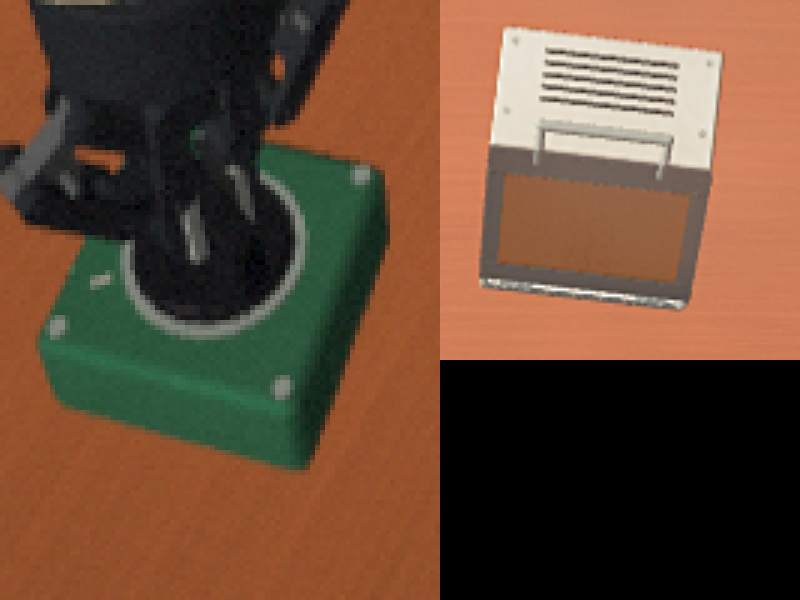

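The side view shows the gripper over the turned dial with the bar hidden, and the top view shows the door shut. I'll press on to the end stop and watch for the moment to rise.

Request:
arm_command([
  [[0,0,0.07,0,0,0,255],[0,0,0.14,0,0,0,255],[0,0,0.14,0,0,0,255]],
])

```text
time: 19.8
position: [0.5214, 0.2632, 0.0663]
eef_rot: [0.0, 0.975, -0.222, 0.0]
wrist_force: [1.1, 4.4, -8.5]
finger_gap: 0.0118
grasp_force: 93.7
```

Run:
```python
from h import *
plan(); s=r.sense(); print(s['torque'],s['qpos'][5])
```

```text
at 19.8 [0.5214 0.2632 0.0663] psi -0.447 F [ 1.1  4.4 -8.5] gap 0.0118 grip 93.69107550010085
[ 0.73595027 -0.1794099   2.05307528] 2.28578314498748
```

```bash
python3 -c "
from plant import r
print(r.finish_job())"
```

```text
the job is handed in; nothing more can be done
None
```

I handed the job in at about 19.8 s: the box lies flat in the tray with its crack up, the door is shut, and the gripper is holding the dial hard against its third-position end stop. The clamp, tweezers and key were not touched, and the judge's verdict was not shown.

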